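# Light exposure of a dye sample in a cabinet with a roller catch

### The job

Stand the red-capped sample bottle upright in the pocket inside the lamp cabinet's open door and let go of it. Then push the door gently shut past its sprung roller catch until it snaps home against the rubber bumper, without leaning on the bumper, and take your grip off the door so that the catch alone keeps it shut for two seconds; after that pull the door through the catch and open it wide again (60 degrees or more), leaving the bottle standing in its pocket. Do not disturb the other things on the bench.

Things in the scene. Friction and masses are not known exactly. Their poses are not given: they have to be found in the camera images.
- sample_mid (a point): sample bottle, yellow body with a red cap: upright cylinder 44 mm across (cap 42 mm across, the top 20 mm), 100 mm high, about 0.13 kg; the point is at its centre, 50 mm above its underside, z up along its axis. It stands on the bench among two like bottles with blue and white caps.
- pocket (a point): square aluminium pocket on the inner face of the orange door, open on top; point at the centre of its inner floor, 70 mm above the bench, 90 mm along the door from the hinge, 42 mm from the door's inner face. Inside 56 x 56 mm, rim 32 mm above the point. Axes are the door's: x square to it, towards the cabinet's inside when shut; y along it to the hinge; z up. The roof clears the standing bottle.
- door_handle (a point): dark vertical bar, 12 mm thick, on the door's outer face near its free edge: 90 to 193 mm above the bench, 50 mm off the face, stays to the door at 100 and 142 mm. Point on the bar's axis 172 mm up, where it can be pinched from above, 140 mm along the door from the hinge. Axes are the door's: x is the closing direction, y along the door to the hinge, z up.
- door_hinge (a point): point on the upright hinge axis, just ahead of the cabinet's left front edge seen from the robot, 172 mm above the bench; the handle point swings about it at a radius of 160 mm.
- door (a joint): angle of the door (rad), grows as it opens towards the robot, to 1.6; shutting turns it anticlockwise seen from above. Panel 200 mm wide, 15 mm thick, top 200 mm above the bench; it stays where it is left. The catch is adjustable and its setting unknown: the shut door rests anywhere from -0.075 to +0.075, different each time, and must be felt.
- door_stud (a point): steel ball stud (8 mm) on a tongue on the door's top edge, 170 mm from the hinge; point at the ball's centre. Shutting, it passes under a sprung white roller on the roof: the push at the handle jumps to about 8 N at first touch, falls to nothing at the crest 8 mm further on, then becomes a pull that snaps the door 5 mm more onto the bumper and holds it with about 4 N at the handle.
- bumper (a joint): travel (m) of the sprung rubber bumper behind the roller, which the tongue of the shut door meets: 0 free, about 0.0004 when the catch alone holds the door shut, 8 N per mm; more than 0.0018 (14 N there, about 12 N of push at the handle) is leaning on it too hard.
- blue_bottle_mid (a point): blue-capped bottle, same shape as the sample (44 mm across, 100 mm high); point at its centre, half-way up. Leave alone.
- white_bottle_mid (a point): white-capped bottle, same shape as the sample; point at its centre, half-way up. Leave alone.
- beaker: clear glass beaker, 70 mm across, 90 mm high, beside the cabinet; origin at its underside. Leave alone.
- yellow_cup: yellow plastic cup, 72 mm across, 100 mm high; origin at its underside. Leave alone.
- tub: white plastic tub, 120 mm across, 110 mm high; origin at its underside. Leave alone.
Not all that is in view belongs to the job. What is shaped like the part that bears sample_mid but purple is not meant.

How it is judged:
By the outcome, as a careful person would: the job done as asked, in the order asked, and still so for the second after the job is handed in, with the robot touching nothing.
It also fails if it takes over 72 s, if anything falls off the work surface, if the arm or the gripper's body presses on something with over 40 N, if the wrist force passes 120 N, or if a joint passes its speed limit or range.

### The arm

A 7-joint arm with a two-finger parallel gripper is mounted at the origin on the work surface. World frame = base frame: x ahead of the robot, y to its left, z up, the work surface at z = 0. Lengths are in m, angles in rad, forces in N, time in s.
With the tool pointing down it reaches from about 0.425 to 0.925 m from the base axis. Payload 6.8 kg.
Tool frame: the origin (TCP) lies between the finger pads; the fingertips stand 17 mm ahead of it and the grasp point (between the pads) lies 2 mm behind it; z points along the fingers, y is the line along which they close (so a half turn about z gives the same grasp; the last joint's range is limited). The gripper opens to 85 mm and grips with 20 to 120 N. Pads are 22 mm wide; open, the fingers measure 114 mm over their backs; the gripper's body (76 mm by 85 mm) begins 54 mm behind the grasp point. The pads swing forward as they close: fully open they stand 13 mm farther back than shut.
Start: joints at [1.018, 0.477, 0.022, 1.555, -0.011, 1.109, -0.083], TCP at [0.29, -0.609, 0.217] pointing down, gripper open.
Joint ranges: [-2.96, 2.96], [-0.34, 2.1], [-1.41, 1.46], [0.24, 2.44], [-1.37, 4.51], [0.17, 1.92], [-2.96, 2.96]. Speed limits (rad/s): [2.39, 2.39, 3.14, 3.14, 3.14, 3.14, 3.14].

### API

Orientations are given as a unit quaternion [w, x, y, z].
In Python, from rig import get_obs, read_camera, camera_info, finish_job gives the robot as it stands.
- The arm moves only by the tool servo_tool, never from a script. Its arguments are lists of equal length, an entry for each row: "dp": the shift along the tool's x, y, z in mm, a list of three; "twist": the turn, a rotation vector about the tool's x, y, z in rad, a list of three; "claw": the closure, from 0 (fully open) to 1 (shut). In form: {"dp": [[dx, dy, dz], ...], "twist": [[rx, ry, rz], ...], "claw": [claw, ...]}. A call has 1 to 5 rows; each row shifts and turns the commanded pose from where the row before left it, along the tool's axes as they then stand; what a row does not reach is not made up. A row lasts 1/8 s, in which the tool goes at most 62.5 mm and 10.7 degrees, less where a joint would pass 70% of its speed; a pose out of reach is approached as far as the arm can. A call with a gripper value outside its range is refused whole. The fingers move at their own pace and stop on an object; "grip_force" is the grip in N (left out, the last holds). Time passes only in rows, so rows that do not move let the fingers close. It gives the time, the measured TCP pose, the force, the opening and the grip force at its end, in the units of the state.
- get_obs(): the state, without advancing time (a new reading comes with each control period).
- read_camera(name): name is "side" or "top" or "wrist"; returns the picture (384x512x3 uint8, red, green, blue); there is no depth.
- camera_info(name): a dict with "fx", "fy", "cx", "cy" (pixels), "view" (4x4, takes a point from world to camera coordinates). Camera axes: x right, y up, looking along -z (the intrinsics and any distortion apply to the point x, -y, -z); pixel columns grow to the right and rows downward; lengths in m; the calibration is good to about 2 mm. A picture is of the moment at which its call begins: read the wrist's pose just before it. camera_info takes no time and is no camera call; for the wrist camera it gives the pose at the moment of the call.
- finish_job(): hands the job in; it is judged then, once.
The state is a dict: "t": time; "qpos": joint angles; "joint_vel": joint speeds; "joint_efforts": joint torques, N m; "tcp_pos": TCP position; "eef_rot": TCP orientation; "ft_force": force on the tool from outside, world axes, zero at the start; "wrist_torque": the same for the moment, N m; "finger_gap": finger opening in m; "gripper_force": force on a finger pad.
Only numpy, scipy, OpenCV 4.12 (cv2) and the standard library are available. Lean on these libraries where they do the work, as an engineer would, in place of code of your own. Each camera call takes 0.05 s, during which the arm holds its last target. There are 200 camera calls.

## Working session

There is one attempt and no reset: what is moved stays moved. The work goes in short steps, Python scripts to look and compute and a tool call to move; the robot and the scene stay as the last step left them, time stands still between calls to the robot, and variables do not carry over. Pictures are saved under pics/ and viewed, at most 10 in all, crops included, and the job is handed in when it is done.

Besides the shell and the picture viewer there is one more tool, called after ">>>" as a command line: name --argument value ..., lists and objects as JSON in quotes. servo_tool: Moves the arm, as the interface text tells. Its arguments: {"type":"object","properties":{"dp":{"type":"array"},"twist":{"type":"array"},"claw":{"type":"array"},"grip_force":{"type":"number"}},"required":["dp","twist","claw"]}

```bash
mkdir -p pics; ls; cat > h.py <<'E'
import numpy as np, cv2
from rig import get_obs, read_camera, camera_info, finish_job
def save(n,f):
    im=read_camera(n); cv2.imwrite('pics/'+f,im[:,:,::-1]); return im
def ray(ci,u,v):
    V=np.array(ci['view']); R=V[:3,:3]; t=V[:3,3]
    d=np.array([(u-ci['cx'])/ci['fx'],-(v-ci['cy'])/ci['fy'],-1.])
    return -R.T@t, R.T@d
def onz(ci,u,v,z):
    o,d=ray(ci,u,v); return o+d*(z-o[2])/d[2]
def proj(ci,p):
    V=np.array(ci['view']); c=V[:3,:3]@np.array(p)+V[:3,3]
    return ci['cx']+ci['fx']*c[0]/-c[2], ci['cy']+ci['fy']*-c[1]/-c[2]
E
python3 - <<'E'
from h import *
o=get_obs(); print(o)
a=save('top','top0.png'); b=save('side','side0.png')
cv2.imwrite('pics/both.png',cv2.resize(np.vstack([a,b])[:,:,::-1],None,fx=.78,fy=.78))
for n in ('top','side','wrist'):
    ci=camera_info(n); print(n,ci)
E
```

```text
pics
{'t': 0.0, 'qpos': array([ 1.01790395,  0.47781348,  0.02233556,  1.5564695 , -0.01147584,
        1.10929619, -0.08311519]), 'joint_vel': array([ 0.0016608 , -0.00075384,  0.00109969,  0.00038981, -0.00013291,
        0.00038412, -0.00041228]), 'joint_efforts': array([ 2.22103654e-04, -5.96451008e+01,  1.60784416e+00, -2.81195498e+01,
        1.24150506e-02,  9.37651290e-03,  3.07658991e-05]), 'tcp_pos': array([ 0.29014147, -0.6087646 ,  0.21560908]), 'eef_rot': array([-8.85473952e-04,  9.75369024e-01,  2.20577431e-01, -2.81549979e-04]), 'ft_force': array([-0.01649024,  0.07384543, -0.11693342]), 'wrist_torque': array([0.00365363, 0.02698137, 0.02148494]), 'gripper_force': 0.0, 'finger_gap': 0.08529433081701629}
top {'fx': 434.14243105706083, 'fy': 434.14243105706083, 'cx': 254.43142281229, 'cy': 188.98033483306597, 'view': array([[ 0.00979346, -0.99978959, -0.01802391,  0.06386546],
       [ 0.98331015,  0.00635413,  0.18182622, -0.58508411],
       [-0.18167344, -0.0195038 ,  0.98316548, -1.17291369],
       [ 0.        ,  0.        ,  0.        ,  1.        ]])}
side {'fx': 369.95196390691916, 'fy': 369.95196390691916, 'cx': 258.03712923314777, 'cy': 194.07530672051186, 'view': array([[-0.98425053, -0.1767508 ,  0.0031692 ,  0.59252839],
       [ 0.13864232, -0.76066978,  0.6341607 , -0.13329844],
       [-0.10967769,  0.62461239,  0.77319478, -1.19625306],
       [ 0.        ,  0.        ,  0.        ,  1.        ]])}
wrist {'fx': 332.40916044279624, 'fy': 332.40916044279624, 'cx': 264.6997629251425, 'cy': 191.43834925721393, 'view': array([[ 0.43114668, -0.90228098, -0.00125151, -0.67515007],
       [ 0.8650724 ,  0.41376033, -0.28364084,  0.03722599],
       [ 0.25644156,  0.12120816,  0.95892977, -0.37916856],
       [ 0.        ,  0.        ,  0.        ,  1.        ]])}
```

View pics/top0.png

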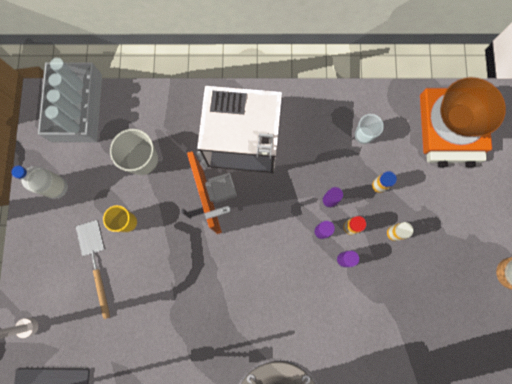

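View pics/side0.png

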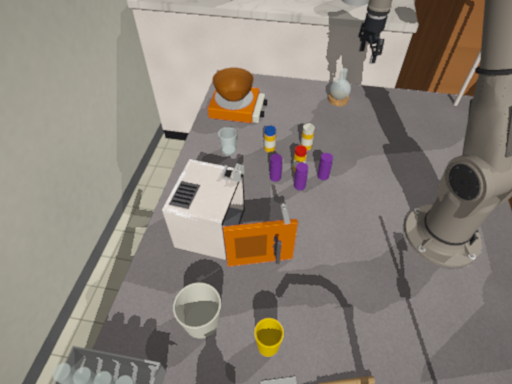

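Top view: red cap at (357,225), lookalikes purple at (333,197), (325,230), (348,259); blue cap (387,182), white (402,231). Open door runs from about (190,155) to (216,230), with pocket (220,187), tongue (228,211) and handle (190,213). The side view shows the red cap at (300,152).

```bash
python3 - <<'E'
from h import *
T=cv2.imread('pics/top0.png'); S=cv2.imread('pics/side0.png')
ct,cs=camera_info('top'),camera_info('side')
def blobs(im,lo,hi,mn=40):
    h=cv2.cvtColor(im,cv2.COLOR_BGR2HSV)
    m=cv2.inRange(h,np.array(lo),np.array(hi)); n,l,s,c=cv2.connectedComponentsWithStats(m)
    return [(c[i].round(1),s[i]) for i in range(1,n) if s[i][4]>=mn]
for nm,lo,hi in (('red',(0,200,120),(4,255,255)),('red2',(174,150,100),(180,255,255)),('purple',(125,80,50),(155,255,255)),('blue',(105,150,80),(124,255,255)),('orange',(5,200,120),(13,255,255)),('yellow',(22,150,100),(32,255,255))):
  for k,im,ci in (('top',T,ct),('side',S,cs)):
    for c,s in blobs(im,lo,hi): print(nm,k,c,s, onz(ci,*c,.1)[:2].round(3))
crop=np.hstack([cv2.resize(T[145:275,160:290],(400,400),interpolation=cv2.INTER_CUBIC),cv2.resize(T[160:290,290:420],(400,400),interpolation=cv2.INTER_CUBIC)])
cv2.imwrite('pics/crop1.png',crop)
E
```

```text
red top [357.3 223.7] [350 217  15  14 150] [ 0.484 -0.208]
red side [300.3 150.6] [296 146  10  10  86] [ 0.488 -0.204]
purple top [332.5 196.6] [323 187  20  20 295] [ 0.557 -0.143]
purple top [324.3 229.4] [314 221  21  18 276] [ 0.468 -0.12 ]
purple top [347.9 258.6] [337 251  23  16 299] [ 0.391 -0.18 ]
purple side [324.6 165.8] [318 153  15  27 309] [ 0.399 -0.145]
purple side [275.4 167. ] [270 154  12  28 306] [ 0.562 -0.11 ]
purple side [300.5 175.9] [294 163  14  27 310] [ 0.475 -0.084]
blue top [ 18.2 171.6] [ 12 166  14  12 127] [0.621 0.722]
blue top [388.  178.7] [381 172  15  14 168] [ 0.607 -0.295]
blue side [269.6 130.2] [265 126  10  10  82] [ 0.611 -0.291]
orange top [443.1 127.4] [ 421   89   71   64 1249] [ 0.753 -0.453]
orange top [481.8  98.1] [475  94  13  11  46] [ 0.839 -0.567]
orange top [198.3 181.3] [188 153  22  59 286] [0.596 0.221]
yellow top [118.9 219. ] [103 206  34  26 643] [0.491 0.433]
yellow side [269.5 138.2] [265 136  10   5  40] [ 0.605 -0.248]
yellow side [299.6 158.6] [295 156  11   6  42] [ 0.486 -0.164]
yellow side [268.3 336. ] [255 318  29  39 856] [0.497 0.449]
```

View pics/crop1.png

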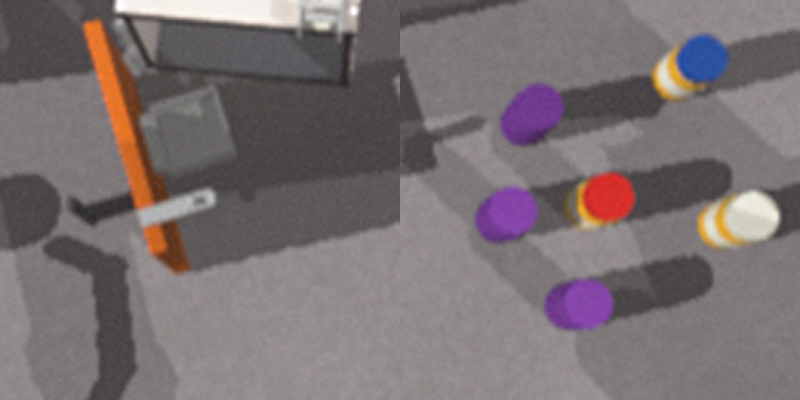

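The crop confirms the choice: red cap over a yellow and white body at (357,224), apart from the three purple ones. Door top strip runs from (190,152) to (211,226).

```bash
python3 - <<'E'
from h import *
T=cv2.imread('pics/top0.png'); S=cv2.imread('pics/side0.png')
ct,cs=camera_info('top'),camera_info('side')
h=cv2.cvtColor(T,cv2.COLOR_BGR2HSV)
for r in (160,170,180,190,200,215,224,228): print(r,[tuple(map(int,h[r,c])) for c in range(186,222) if 3<h[r,c][0]<15 and h[r,c][1]>180][:14] if r in(170,224) else [ (c,int(h[r,c][2])) for c in range(186,224) if 3<h[r,c][0]<15 and h[r,c][1]>180])
m=cv2.inRange(h,np.array((3,180,150)),np.array((15,255,255)));m[:, :180]=0;m[:,230:]=0
cn=max(cv2.findContours(m,0,2)[0],key=cv2.contourArea); b=cv2.boxPoints(cv2.minAreaRect(cn)); print(b.round(1))
print(np.array([onz(ct,*p,.2)[:2] for p in b]).round(4))
# side: door outer face corners
hs=cv2.cvtColor(S,cv2.COLOR_BGR2HSV); ms=cv2.inRange(hs,np.array((3,160,60)),np.array((18,255,255)));ms[:200]=0;ms[290:]=0;ms[:,:200]=0;ms[:,310:]=0
cn=max(cv2.findContours(ms,0,2)[0],key=cv2.contourArea);q=cv2.approxPolyDP(cn,4,True)[:,0];print(q.tolist())
for p in q: print(p,onz(cs,*p,.2)[:2].round(4),onz(cs,*p,0)[:2].round(4))
cr=cv2.resize(S[150:280,160:310],None,fx=5,fy=4.6,interpolation=cv2.INTER_CUBIC);cv2.imwrite('pics/crop2.png',cr)
# cabinet roof front edge
for u,v in ((200,151),(275,171),(204,88),(281,92),(198,149),(273,156)): print((u,v),onz(ct,u,v,.2)[:2].round(3))
print('handle top',onz(ct,160+78*.325,145+210*.325,.193)[:2], 'stud', onz(ct,160+203*.325,145+198*.325,.205)[:2])
E
```

```text
160 [(189, 219), (190, 232), (191, 231), (192, 229), (193, 231), (194, 219), (195, 148)]
170 [(12, 208, 232), (13, 208, 232), (12, 206, 230), (12, 208, 231), (11, 206, 218), (11, 186, 145)]
180 [(196, 233), (197, 230), (198, 228), (199, 232), (200, 216), (201, 141), (203, 110)]
190 [(199, 225), (200, 226), (201, 222), (202, 220), (203, 204), (204, 129)]
200 [(202, 207), (203, 203), (204, 204), (205, 196), (206, 176), (207, 116)]
215 []
224 [(12, 209, 207), (12, 212, 202), (13, 211, 198), (12, 209, 200), (12, 204, 181), (11, 184, 97)]
228 [(214, 96), (218, 99)]
[[186.7 152.7]
 [192.2 151. ]
 [209.6 209.9]
 [204.1 211.6]]
[[0.65   0.2381]
 [0.6543 0.2242]
 [0.5043 0.1759]
 [0.5001 0.1895]]
[[296, 219], [287, 225], [279, 220], [223, 227], [228, 265], [274, 260], [275, 235], [282, 242], [280, 259], [291, 258]]
[296 219] [0.4698 0.1648] [0.4697 0.0198]
[287 225] [0.491  0.1884] [0.4961 0.0492]
[279 220] [0.5141 0.1762] [0.5249 0.034 ]
[223 227] [0.6559 0.2249] [0.7018 0.0947]
[228 265] [0.6176 0.3315] [0.654  0.2277]
[274 260] [0.5092 0.2978] [0.5188 0.1857]
[275 235] [0.5176 0.2251] [0.5293 0.095 ]
[282 242] [0.4969 0.2429] [0.5034 0.1172]
[280 259] [0.4951 0.2924] [0.5011 0.179 ]
[291 258] [0.4687 0.2848] [0.4682 0.1695]
(200, 151) [0.655 0.205]
(275, 171) [0.604 0.015]
(204, 88) [0.824 0.2  ]
(281, 92) [ 0.813 -0.001]
(198, 149) [0.66 0.21]
(273, 156) [0.642 0.02 ]
handle top [0.49651141 0.23682986] stud [0.50537941 0.13500839]
```

View pics/crop2.png

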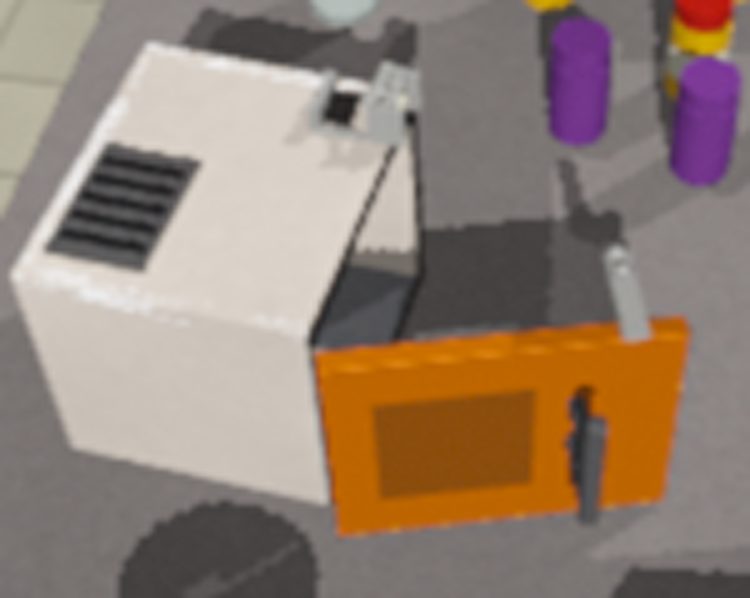

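Door geometry agrees across the two views (door axis direction (-0.951,-0.308), inner top edge within 2 mm). The side crop shows the door outer face with handle bar and tongue, and the roller block at the roof's far front corner.

```bash
cat >> h.py <<'E'
from scipy.spatial.transform import Rotation as Ro
def plan(p,yaw,n,p0=None,R0=None):
    """rows to bring tcp to p, tool down with closing axis y at world angle yaw(deg)"""
    o=get_obs(); w,x,y,z=o['eef_rot']
    R=Ro.from_quat([x,y,z,w]) if R0 is None else R0
    P=np.array(o['tcp_pos']) if p0 is None else np.array(p0)
    a=np.radians(yaw); yv=np.array([np.cos(a),np.sin(a),0]); zv=np.array([0,0,-1.]); 
    Rt=Ro.from_matrix(np.array([np.cross(yv,zv),yv,zv]).T)
    tw=(R.inv()*Rt).as_rotvec()/n; d=(np.array(p)-P)/n
    dp=[];t=[]
    for i in range(n):
        dp.append([float(v) for v in (R.inv().apply(d)*1000).round(1)]); t.append([float(v) for v in tw.round(4)]); R=R*Ro.from_rotvec(tw)
    for i in range(0,n,5): print('dp',dp[i:i+5],'tw',t[i:i+5])
E
python3 - <<'E'
from h import *
ct=camera_info('top')
for c in ((145,120),(215,88),(235,155),(160,175)): print(onz(ct,160+c[0]*.325,145+c[1]*.325,.102)[:2].round(4))
plan([.486,-.206,.20],18,10)
E
```

```text
[0.5887 0.1968]
[0.6181 0.1353]
[0.5578 0.1164]
[0.5395 0.1821]
dp [[35.0, -27.9, 1.6], [38.7, -22.6, 1.6], [41.5, -16.8, 1.6], [43.5, -10.7, 1.6], [44.6, -4.4, 1.6]] tw [[-0.0001, -0.0001, -0.144], [-0.0001, -0.0001, -0.144], [-0.0001, -0.0001, -0.144], [-0.0001, -0.0001, -0.144], [-0.0001, -0.0001, -0.144]]
dp [[44.7, 2.1, 1.6], [44.0, 8.5, 1.6], [42.3, 14.7, 1.6], [39.8, 20.6, 1.6], [36.4, 26.1, 1.6]] tw [[-0.0001, -0.0001, -0.144], [-0.0001, -0.0001, -0.144], [-0.0001, -0.0001, -0.144], [-0.0001, -0.0001, -0.144], [-0.0001, -0.0001, -0.144]]
```

>>> servo_tool --dp '[[35,-28,2],[39,-23,2],[41,-17,2],[43,-11,2],[45,-4,2]]' --twist '[[0,0,-0.144],[0,0,-0.144],[0,0,-0.144],[0,0,-0.144],[0,0,-0.144]]' --claw '[0.1,0.2,0.25,0.25,0.25]' --grip_force 30

```text
t: 0.72
tcp_pos: [0.3881, -0.4061, 0.2063]
eef_rot: [-0.0, 0.834, 0.552, -0.0]
ft_force: [-0.2, 0.2, 0.8]
finger_gap: 0.0641
gripper_force: 0.0
```

>>> servo_tool --dp '[[45,2,2],[44,8,2],[42,15,2],[40,21,2],[36,26,2]]' --twist '[[0,0,-0.144],[0,0,-0.144],[0,0,-0.144],[0,0,-0.144],[0,0,-0.144]]' --claw '[0.25,0.25,0.25,0.25,0.25]'

```text
t: 1.35
tcp_pos: [0.4862, -0.2049, 0.1963]
eef_rot: [-0.0, 0.586, 0.81, -0.0]
ft_force: [0.7, 0.1, 0.6]
finger_gap: 0.0638
gripper_force: 0.0
```

>>> servo_tool --dp '[[0,0,0]]' --twist '[[0,0,0]]' --claw '[0.25]'

```text
t: 1.48
tcp_pos: [0.4874, -0.2021, 0.1964]
eef_rot: [-0.0, 0.585, 0.811, 0.001]
ft_force: [-0.6, -0.5, -0.3]
finger_gap: 0.0638
gripper_force: 0.0
```

```bash
python3 - <<'E'
from h import *
o=get_obs(); ci=camera_info('wrist'); im=save('wrist','w1.png'); print(o['t'],o['tcp_pos'],o['eef_rot'],o['finger_gap'],o['qpos'])
h=cv2.cvtColor(im,cv2.COLOR_RGB2HSV)
m=cv2.inRange(h,np.array((0,180,90)),np.array((4,255,255)))|cv2.inRange(h,np.array((174,180,90)),np.array((180,255,255)))
n,l,s,c=cv2.connectedComponentsWithStats(m)
for i in range(1,n):
    if s[i][4]>200: print(c[i],s[i],onz(ci,*c[i],.1))
print('expect',proj(ci,[.486,-.206,.1]))
plan([.486,-.206,.081],18,4)
E
```

```text
1.475 [ 0.48737893 -0.20211129  0.19644759] [-3.75143878e-04  5.84722898e-01  8.11232558e-01  8.53014189e-04] 0.0637992194970355 [ 0.64466195  0.291278   -0.43942787  1.90390169  0.145616    0.97770947
  0.46150524]
[260.9181478  194.19223573] [ 236  168   51   53 2138] [ 0.48704015 -0.20857326  0.1       ]
expect (np.float64(260.69290716878714), np.float64(190.86508259974474))
dp [[-0.3, -0.2, 28.8], [-0.3, -0.2, 28.8], [-0.3, -0.2, 28.8], [-0.3, -0.2, 28.8]] tw [[-0.0001, -0.0002, 0.0007], [-0.0001, -0.0002, 0.0007], [-0.0001, -0.0002, 0.0007], [-0.0001, -0.0002, 0.0007]]
```

View pics/w1.png

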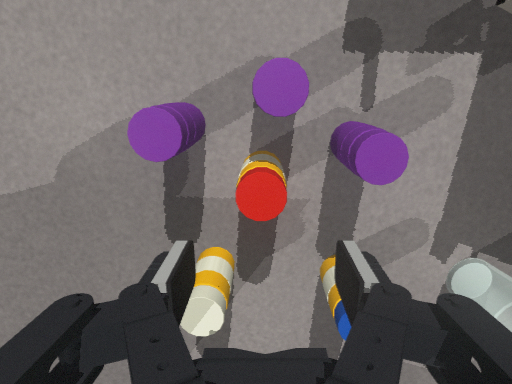

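Wrist view: red cap centred at (261,194), three purples at (157,133), (281,87), (376,155); white (204,310) and blue (345,320) clear of the fingers. Descend and grasp.

>>> servo_tool --dp '[[-5,-2,0],[0,0,30],[0,0,30],[0,0,30],[0,0,25]]' --twist '[[0,0,0],[0,0,0],[0,0,0],[0,0,0],[0,0,0]]' --claw '[0.25,0.25,0.25,0.25,0.25]'

```text
t: 2.15
tcp_pos: [0.4845, -0.2138, 0.0803]
eef_rot: [-0.0, 0.589, 0.808, -0.001]
ft_force: [-0.1, 0.2, 0.8]
finger_gap: 0.0639
gripper_force: 0.0
```

>>> servo_tool --dp '[[0,0,0],[0,0,0],[0,0,0],[0,0,0]]' --twist '[[0,0,0],[0,0,0],[0,0,0],[0,0,0]]' --claw '[0.35,0.45,0.6,0.6]'

```text
t: 2.65
tcp_pos: [0.4895, -0.2129, 0.0854]
eef_rot: [0.004, 0.588, 0.809, 0.001]
ft_force: [0.6, -0.1, 15.0]
finger_gap: 0.0342
gripper_force: 7.4
```

```bash
python3 - <<'E'
from h import *
o=get_obs(); print(o['tcp_pos'],o['ft_force'],o['finger_gap'],o['gripper_force'])
w=save('wrist','w2.png'); s=read_camera('side')[110:210,240:350]; t=read_camera('top')[170:280,300:430]
s=cv2.resize(s,(400,384)); 
cv2.imwrite('pics/v2.png',np.hstack([cv2.resize(w,(400,384)),s])[:,:,::-1])
E
```

```text
[ 0.48954793 -0.21290725  0.08540621] [ 0.61434506 -0.08427554 14.99415215] 0.034245124525805866 7.401023606071249
```

View pics/v2.png

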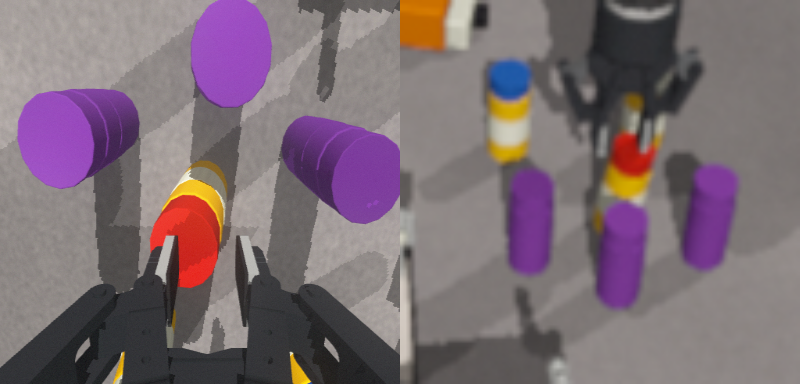

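The wrist view shows the cap at about (237,240) with the left finger over it, the right one free of it: the grasp is off-centre. Measure before mending.

```bash
python3 - <<'E'
from h import *
o=get_obs(); P=np.array(o['tcp_pos'])
R=Ro.from_quat(np.roll(o['eef_rot'],-1)).as_matrix()
def red(im,c,cp=False):
    h=cv2.cvtColor(im,cv2.COLOR_RGB2HSV)
    m=cv2.inRange(h,np.array((0,180,60)),np.array((5,255,255)))|cv2.inRange(h,np.array((174,180,60)),np.array((180,255,255)))
    n,l,s,k=cv2.connectedComponentsWithStats(m); i=1+np.argmax(s[1:,4]); return k[i],s[i]
cw=camera_info('wrist'); k,s=red(read_camera('wrist'),0); print('wrist',k,s,onz(cw,*k,.1),proj(cw,P),proj(cw,P+R[:,2]*.017))
for z in (.1,.08): print(z,onz(cw,*k,z))
for n in ('side','top'):
    c=camera_info(n); k,s=red(read_camera(n)[:, 250:420],0); k=k+[250,0]; print(n,k,s,onz(c,*k,.1),'tcp',proj(c,P))
print('camera centre',ray(cw,0,0)[0], R)
E
```

```text
wrist [243.18084485 237.44559081] [ 192  195   89   93 5137] [ 0.47822616 -0.20943343  0.1       ] (np.float64(263.7247532022545), np.float64(237.38014180370683)) (np.float64(263.79192704109886), np.float64(224.8308555579667))
0.1 [ 0.47822616 -0.20943343  0.1       ]
0.08 [ 0.47986599 -0.21857199  0.08      ]
side [303.         149.91139241] [ 48 145  12  10  79] [ 0.47907496 -0.20887507  0.1       ] tcp (np.float64(299.7943170466713), np.float64(151.7621703267631))
top [355.29850746 228.62686567] [102 222  10  13  67] [ 0.47045751 -0.20198248  0.1       ] tcp (np.float64(357.9613676809062), np.float64(222.11700185018321))
camera centre [ 0.46653353 -0.144272    0.24260766] [[-0.30863994  0.95114671  0.00783035]
 [ 0.95116381  0.30867101 -0.00309984]
 [-0.0053654   0.00649121 -0.99996454]]
```

>>> servo_tool --dp '[[0,0,-4],[0,0,-4],[0,0,-4]]' --twist '[[0,0,0],[0,0,0],[0,0,0]]' --claw '[0.6,0.5,0.3]'

```text
t: 3.32
tcp_pos: [0.4854, -0.2118, 0.0939]
eef_rot: [-0.0, 0.588, 0.809, -0.0]
ft_force: [-0.6, -0.1, -1.0]
finger_gap: 0.0588
gripper_force: 0.0
```

```bash
python3 - <<'E'
from h import *
o=get_obs(); print(o['tcp_pos'],o['ft_force'],o['finger_gap'],o['gripper_force'],o['qpos'])
w=save('wrist','w3.png'); s=read_camera('side')[120:190,265:335]
cv2.imwrite('pics/v3.png',np.hstack([w[60:384],cv2.resize(s,(288,324),interpolation=cv2.INTER_CUBIC)])[:,:,::-1])
E
```

```text
[ 0.4854054  -0.21175159  0.09392771] [-0.60707165 -0.07470701 -1.01226697] 0.058780587622257886 0.0 [ 0.61657359  0.42730161 -0.39885813  1.98873823  0.23366903  0.76943745
  0.39478193]
```

View pics/v3.png

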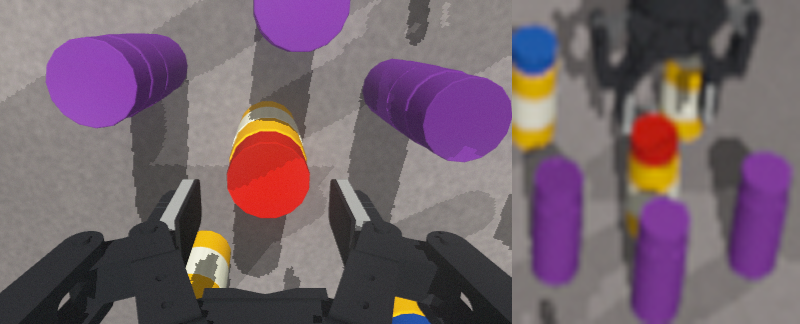

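The bottle stands upright again; cap top circle centred about (268,237) in the full frame, fingertips at (188,240) and (348,240). Recentre.

```bash
python3 - <<'E'
from h import *
o=get_obs(); P=np.array(o['tcp_pos']); R=Ro.from_quat(np.roll(o['eef_rot'],-1)).as_matrix()
cw=camera_info('wrist')
im=cv2.imread('pics/w3.png'); h=cv2.cvtColor(im,cv2.COLOR_BGR2HSV)
m=cv2.inRange(h,np.array((0,180,90)),np.array((4,255,255)))|cv2.inRange(h,np.array((174,180,90)),np.array((180,255,255)))
cn=max(cv2.findContours(m,0,1)[0],key=cv2.contourArea); x,y,w,hh=cv2.boundingRect(cn); print(x,y,w,hh,cv2.minEnclosingCircle(cn))
v=h[:,268,2]; print([int(a) for a in v[185:282:4]])
c=np.array([x+w/2,y+hh-w/2*1.0])
for u in (c,(268.5,237)):
    q=onz(cw,*u,.1); print('cap',q,'in tool mm',(R.T@(q-P)*1000).round(1))
for u in ((186,238),(348,238),(268,238)):
    oo,d=ray(cw,*u); s=((P-oo)@R[:,0])/(d@R[:,0]); print('tip in tcp plane',(R.T@(oo+s*d-P)*1000).round(1))
E
```

```text
227 192 83 86 ((267.8022766113281, 234.59536743164062), 43.49544906616211)
[238, 249, 200, 202, 203, 201, 199, 200, 202, 200, 202, 202, 229, 227, 225, 226, 226, 227, 227, 226, 224, 225, 224, 213, 85]
cap [ 0.48704577 -0.20800943  0.1       ] in tool mm [ 3.2  2.4 -6. ]
cap [ 0.48713006 -0.20826544  0.1       ] in tool mm [ 2.9  2.4 -6. ]
tip in tcp plane [ -0.  -39.9  -0.8]
tip in tcp plane [ 0.  43.3 -0.7]
tip in tcp plane [-0.   2.2 -0.8]
```

```bash
python3 - <<'E'
from h import *
o=get_obs(); P=np.array(o['tcp_pos']); R=Ro.from_quat(np.roll(o['eef_rot'],-1)).as_matrix()
cs=camera_info('side');cw=camera_info('wrist')
for z in (.017,.007,0,-.01,-.02,-.03):
    print(z,[np.round(proj(cs,P+R@[0,y,z]),1) for y in (-.036,.036)],[np.round(proj(cw,P+R@[x,-.034,z]),1) for x in (-.011,.011)])
print('cap top edge in side', proj(cs,[.487,-.208,.1]))
im=read_camera('side')[120:175,270:335]; im=cv2.resize(im,(780,590),interpolation=cv2.INTER_CUBIC)
cv2.imwrite('pics/v4.png',im[:,:,::-1])
E
```

```text
0.017 [array([310.4, 152.9]), array([290.7, 154.7])] [array([204.6, 242.6]), array([202.6, 206.3])]
0.007 [array([310.8, 150.8]), array([290.9, 152.7])] [array([201.4, 250.5]), array([199.2, 212.6])]
0 [array([311. , 149.4]), array([291. , 151.3])] [array([199. , 256.6]), array([196.6, 217.3])]
-0.01 [array([311.3, 147.3]), array([291.2, 149.2])] [array([195.1, 266.1]), array([192.4, 224.9])]
-0.02 [array([311.6, 145.3]), array([291.4, 147.1])] [array([190.9, 276.8]), array([187.8, 233.3])]
-0.03 [array([312. , 143.1]), array([291.7, 145. ])] [array([186. , 288.9]), array([182.5, 243. ])]
cap top edge in side (np.float64(300.72900900503646), np.float64(149.7992957557844))
```

View pics/v4.png

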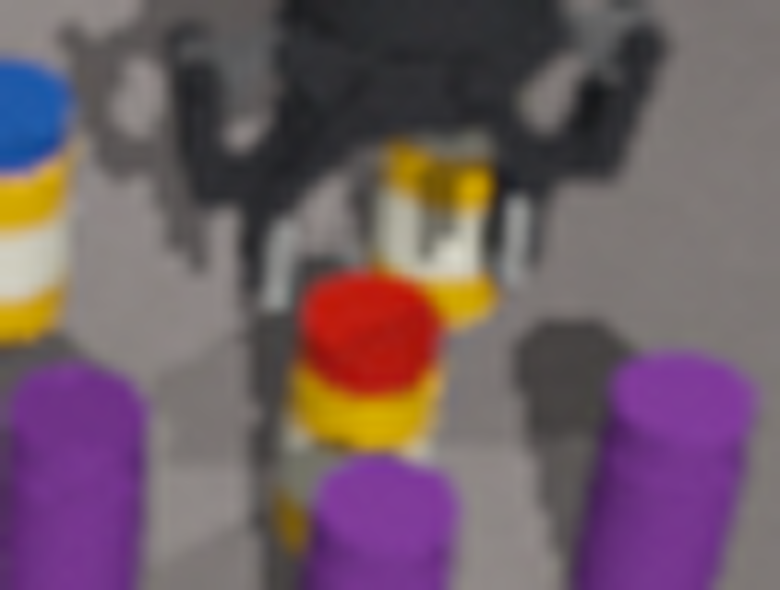

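The fingertips (crop (275,305), (515,280)) sit near the cap-top level, and the finger width in the wrist image also puts them about 17 mm *behind* the reported TCP at this opening. So I must go about 30 mm deeper than stated.

>>> servo_tool --dp '[[3,2,0],[0,0,14],[0,0,14],[0,0,14],[0,0,0]]' --twist '[[0,0,0],[0,0,0],[0,0,0],[0,0,0],[0,0,0]]' --claw '[0.25,0.25,0.25,0.25,0.25]'

```text
t: 4.1
tcp_pos: [0.4854, -0.2077, 0.0499]
eef_rot: [-0.002, 0.588, 0.809, -0.0]
ft_force: [0.0, 0.7, 0.1]
finger_gap: 0.064
gripper_force: 0.0
```

>>> servo_tool --dp '[[0,0,0],[0,0,0],[0,0,0],[0,0,0]]' --twist '[[0,0,0],[0,0,0],[0,0,0],[0,0,0]]' --claw '[0.35,0.45,0.55,0.6]'

```text
t: 4.6
tcp_pos: [0.4871, -0.2084, 0.0523]
eef_rot: [0.001, 0.588, 0.809, 0.0]
ft_force: [-1.7, 0.1, 5.4]
finger_gap: 0.0425
gripper_force: 30.4
```

>>> servo_tool --dp '[[0,0,-15],[0,0,-30],[0,0,-40],[0,0,-40],[0,0,-15]]' --twist '[[0,0,0],[0,0,0],[0,0,0],[0,0,0],[0,0,0]]' --claw '[0.6,0.6,0.6,0.6,0.6]'

```text
t: 5.22
tcp_pos: [0.4878, -0.2084, 0.1945]
eef_rot: [0.002, 0.588, 0.809, 0.001]
ft_force: [-0.8, -0.8, -2.0]
finger_gap: 0.0427
gripper_force: 30.9
```

```bash
python3 - <<'E'
from h import *
o=get_obs(); print(o['tcp_pos'],o['ft_force'],o['finger_gap'],o['gripper_force'],o['eef_rot'])
plan([.580,.08,.195],18,8)
E
```

```text
[ 0.48778036 -0.20842878  0.19454143] [-0.78082709 -0.79044592 -1.95386258] 0.04271520786246492 30.85065007209778 [2.08130902e-03 5.87867428e-01 8.08954447e-01 5.08245441e-04]
dp [[30.7, 22.1, -0.1], [30.7, 22.1, -0.1], [30.7, 22.1, -0.1], [30.7, 22.1, -0.1], [30.7, 22.1, -0.1]] tw [[0.0004, 0.0003, -0.0], [0.0004, 0.0003, -0.0], [0.0004, 0.0003, -0.0], [0.0004, 0.0003, -0.0], [0.0004, 0.0003, -0.0]]
dp [[30.7, 22.1, -0.1], [30.7, 22.1, -0.1], [30.7, 22.1, -0.1]] tw [[0.0004, 0.0003, -0.0], [0.0004, 0.0003, -0.0], [0.0004, 0.0003, -0.0]]
```

Weight about 1.3 N is felt, so the bottle is held. Go to hover near the pocket.

>>> servo_tool --dp '[[20,14,0],[31,22,0],[36,26,0],[40,28,0],[40,28,0]]' --twist '[[0,0,0],[0,0,0],[0,0,0],[0,0,0],[0,0,0]]' --claw '[0.6,0.6,0.6,0.6,0.6]'

```text
t: 5.85
tcp_pos: [0.5469, -0.0117, 0.191]
eef_rot: [-0.0, 0.588, 0.809, -0.0]
ft_force: [0.7, -0.3, -1.3]
finger_gap: 0.0424
gripper_force: 30.8
```

>>> servo_tool --dp '[[35,26,0],[26,20,0],[17,13,0],[0,0,0],[0,0,0]]' --twist '[[0,0,0],[0,0,0],[0,0,0],[0,0,0],[0,0,0]]' --claw '[0.6,0.6,0.6,0.6,0.6]'

```text
t: 6.48
tcp_pos: [0.5789, 0.0777, 0.1912]
eef_rot: [-0.0, 0.589, 0.808, -0.001]
ft_force: [0.7, 0.1, -1.9]
finger_gap: 0.043
gripper_force: 30.8
```

```bash
python3 - <<'E'
from h import *
o=get_obs(); print(o['t'],o['tcp_pos'],o['ft_force'],o['finger_gap'],o['eef_rot'])
ci=camera_info('wrist'); im=save('wrist','w5.png')
np.savez('w5.npz',**{k:np.array(v) for k,v in ci.items()})
for n,p in (('pocket',[.580,.158,.102]),('handle',[.49,.237,.193]),('hinge',[.6615,.2138,.2])): print(n,proj(ci,p))
E
```

```text
6.475 [0.57891813 0.07766506 0.19119834] [ 0.68684887  0.1030591  -1.88521178] 0.042992721190508815 [-1.09816670e-05  5.88528764e-01  8.08475875e-01 -8.08188437e-04]
pocket (np.float64(300.52757673766973), np.float64(85.90495409553768))
handle (np.float64(163.83170095518454), np.float64(-221.3665565843417))
hinge (np.float64(564.2044205582483), np.float64(8.004273576793679))
```

View pics/w5.png

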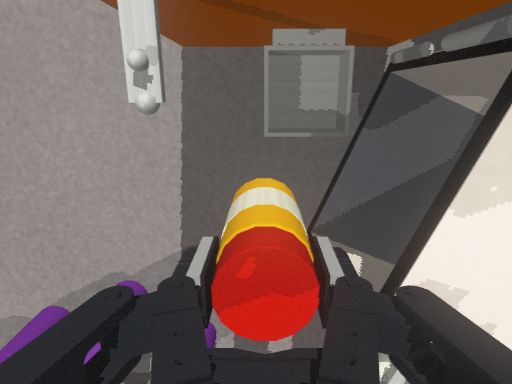

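Wrist view: pocket rim square from (264,46) to (352,136), stud at the tongue's end (147,102), bottle hanging straight in the fingers with cap centre about (266,285).

```bash
python3 - <<'E'
from h import *
o=get_obs(); P=np.array(o['tcp_pos']); R=Ro.from_quat(np.roll(o['eef_rot'],-1)).as_matrix()
ci=camera_info('wrist'); im=cv2.imread('pics/w5.png')
C=[onz(ci,u,v,.102)[:2] for u,v in ((264,46),(353,46),(351,136),(264,136))]
print(np.round(C,4),'sides',[round(float(np.linalg.norm(C[i]-C[i-1])),4) for i in range(4)]); pc=np.mean(C,0); print('pocket',pc)
e=C[2]-C[3]; print('door y angle', np.degrees(np.arctan2(*e[::-1])), np.degrees(np.arctan2(*(C[1]-C[0])[::-1])))
h=cv2.cvtColor(im,cv2.COLOR_BGR2HSV); m=cv2.inRange(h,np.array((0,180,60)),np.array((4,255,255)))|cv2.inRange(h,np.array((174,180,60)),np.array((180,255,255)));m[:170]=0
cn=max(cv2.findContours(m,0,1)[0],key=cv2.contourArea); x,y,w,hh=cv2.boundingRect(cn); print(x,y,w,hh)
print([int(a) for a in h[y:y+hh:5,266,2]])
for z in (.235,.24): q=onz(ci,x+w/2,y+hh-w/2,z); print('cap tool mm',(R.T@(q-P)*1000).round(1))
for z in (.19,.2,.21): print('stud',z,onz(ci,147,102,z).round(4),'top camera',onz(camera_info('top'),160+203*.325,145+198*.325,z).round(4))
plan([pc[0],pc[1],.195],18,3)
E
```

```text
[[0.5475 0.1746]
 [0.6056 0.1934]
 [0.6275 0.136 ]
 [0.5664 0.1163]] sides [0.0613, 0.061, 0.0614, 0.0642]
pocket [0.58673352 0.15508485]
door y angle 17.918404622396032 17.91070074828663
211 227 109 114
[185, 188, 186, 186, 206, 185, 182, 186, 182, 182, 184, 183, 182, 179, 212, 209, 211, 210, 208, 208, 210, 208, 209]
cap tool mm [ -1.    0.8 -43.7]
cap tool mm [  2.2   0.8 -48.7]
stud 0.19 [0.507 0.125 0.19 ] top camera [0.5074 0.1363 0.19  ]
stud 0.2 [0.5102 0.1263 0.2   ] top camera [0.5061 0.1354 0.2   ]
stud 0.21 [0.5134 0.1276 0.21  ] top camera [0.5047 0.1346 0.21  ]
dp [[23.8, 10.4, -1.3], [23.8, 10.4, -1.3], [23.8, 10.4, -1.3]] tw [[-0.0004, 0.0003, -0.0008], [-0.0004, 0.0003, -0.0008], [-0.0004, 0.0003, -0.0008]]
```

>>> servo_tool --dp '[[20,9,0],[30,13,0],[21,9,0],[0,0,0],[0,0,0]]' --twist '[[0,0,0],[0,0,0],[0,0,0],[0,0,0],[0,0,0]]' --claw '[0.6,0.6,0.6,0.6,0.6]'

```text
t: 7.15
tcp_pos: [0.5869, 0.1544, 0.1914]
eef_rot: [0.0, 0.589, 0.808, -0.001]
ft_force: [-0.5, -0.3, -1.7]
finger_gap: 0.043
gripper_force: 30.8
```

>>> servo_tool --dp '[[0,0,15],[0,0,15],[0,0,8],[0,0,8],[0,0,0]]' --twist '[[0,0,0],[0,0,0],[0,0,0],[0,0,0],[0,0,0]]' --claw '[0.6,0.6,0.6,0.6,0.6]'

```text
t: 7.78
tcp_pos: [0.5864, 0.1565, 0.1448]
eef_rot: [-0.0, 0.588, 0.809, -0.0]
ft_force: [-0.6, 0.3, -0.8]
finger_gap: 0.0425
gripper_force: 30.8
```

>>> servo_tool --dp '[[0,0,8],[0,0,6],[0,0,5],[0,0,2],[0,0,0]]' --twist '[[0,0,0],[0,0,0],[0,0,0],[0,0,0],[0,0,0]]' --claw '[0.6,0.6,0.6,0.6,0.6]'

```text
t: 8.4
tcp_pos: [0.5868, 0.1566, 0.1245]
eef_rot: [-0.0, 0.588, 0.809, -0.0]
ft_force: [-0.9, 0.4, -0.8]
finger_gap: 0.0424
gripper_force: 30.8
```

>>> servo_tool --dp '[[0,0,2],[0,0,1],[0,0,0]]' --twist '[[0,0,0],[0,0,0],[0,0,0]]' --claw '[0.6,0.6,0.6]'

```text
t: 8.78
tcp_pos: [0.587, 0.1568, 0.1223]
eef_rot: [0.0, 0.588, 0.809, 0.0]
ft_force: [-1.2, -0.3, 4.3]
finger_gap: 0.0424
gripper_force: 31.3
```

Floor contact felt at the expected height. Release and rise.

>>> servo_tool --dp '[[0,0,0],[0,0,0],[0,0,0],[0,0,-10],[0,0,-30]]' --twist '[[0,0,0],[0,0,0],[0,0,0],[0,0,0],[0,0,0]]' --claw '[0.4,0.28,0.25,0.25,0.25]'

```text
t: 9.4
tcp_pos: [0.5858, 0.1562, 0.1611]
eef_rot: [-0.001, 0.588, 0.809, -0.001]
ft_force: [-0.2, -0.2, 0.4]
finger_gap: 0.0641
gripper_force: 0.0
```

>>> servo_tool --dp '[[0,0,-40],[0,0,-40],[0,0,-15],[0,0,0],[0,0,0]]' --twist '[[0,0,0],[0,0,0],[0,0,0],[0,0,0],[0,0,0]]' --claw '[0.25,0.25,0.25,0.25,0.25]'

```text
t: 10.02
tcp_pos: [0.586, 0.1561, 0.2551]
eef_rot: [-0.001, 0.588, 0.809, -0.001]
ft_force: [-0.4, 0.0, -0.5]
finger_gap: 0.064
gripper_force: 0.0
```

```bash
python3 - <<'E'
from h import *
o=get_obs(); print(o['t'],o['tcp_pos'],o['ft_force'],o['finger_gap'],o['eef_rot'])
ci=camera_info('wrist'); im=save('wrist','w6.png')
h=cv2.cvtColor(im,cv2.COLOR_RGB2HSV); m=cv2.inRange(h,np.array((0,180,60)),np.array((4,255,255)))|cv2.inRange(h,np.array((174,180,60)),np.array((180,255,255)))
n,l,s,k=cv2.connectedComponentsWithStats(m)
for i in range(1,n):
    if s[i][4]>150: print(k[i],s[i],onz(ci,*k[i],.17).round(4))
print('hdl',proj(ci,[.49,.237,.193]))
plan([.50,.236,.27],18-90,12)
E
```

```text
10.025 [0.58604179 0.15612709 0.25505265] [-0.44665122  0.02842268 -0.45296452] 0.06398925773482012 [-6.77469568e-04  5.87870649e-01  8.08954004e-01 -1.02979023e-03]
[265.6027978  191.01780415] [ 239  163   54   56 2359] [0.5871 0.1563 0.17  ]
hdl (np.float64(154.2679572496474), np.float64(32.02766491153977))
dp [[8.5, -4.8, -1.2], [7.9, -5.8, -1.2], [7.0, -6.8, -1.2], [6.1, -7.7, -1.2], [5.0, -8.4, -1.2]] tw [[-0.0002, 0.0002, 0.1309], [-0.0002, 0.0002, 0.1309], [-0.0002, 0.0002, 0.1309], [-0.0002, 0.0002, 0.1309], [-0.0002, 0.0002, 0.1309]]
dp [[3.9, -9.0, -1.2], [2.7, -9.4, -1.3], [1.4, -9.7, -1.3], [0.2, -9.8, -1.3], [-1.1, -9.7, -1.3]] tw [[-0.0002, 0.0002, 0.1309], [-0.0002, 0.0002, 0.1309], [-0.0002, 0.0002, 0.1309], [-0.0002, 0.0002, 0.1309], [-0.0002, 0.0002, 0.1309]]
dp [[-2.4, -9.5, -1.3], [-3.6, -9.1, -1.3]] tw [[-0.0002, 0.0002, 0.1309], [-0.0002, 0.0002, 0.1309]]
```

The bottle stands in the pocket (cap centre back-projects to (0.587,0.156)). Now to the handle.

```bash
python3 - <<'E'
from h import *
plan([.506,.242,.265],18-90,10)
E
```

```text
dp [[10.6, -5.0, -1.0], [9.7, -6.6, -1.0], [8.6, -8.0, -1.0], [7.2, -9.2, -1.0], [5.7, -10.3, -1.0]] tw [[-0.0002, 0.0002, 0.1571], [-0.0002, 0.0002, 0.1571], [-0.0002, 0.0002, 0.1571], [-0.0002, 0.0002, 0.1571], [-0.0002, 0.0002, 0.1571]]
dp [[4.0, -11.0, -1.0], [2.2, -11.5, -1.0], [0.4, -11.7, -1.0], [-1.4, -11.7, -1.0], [-3.2, -11.3, -1.0]] tw [[-0.0002, 0.0002, 0.1571], [-0.0002, 0.0002, 0.1571], [-0.0002, 0.0002, 0.1571], [-0.0002, 0.0002, 0.1571], [-0.0002, 0.0002, 0.1571]]
```

>>> servo_tool --dp '[[10.6,-5,-1],[9.7,-6.6,-1],[8.6,-8,-1],[7.2,-9.2,-1],[5.7,-10.3,-1]]' --twist '[[0,0,0.157],[0,0,0.157],[0,0,0.157],[0,0,0.157],[0,0,0.157]]' --claw '[0.25,0.25,0.3,0.35,0.4]'

```text
t: 10.7
tcp_pos: [0.5458, 0.1994, 0.2601]
eef_rot: [-0.0, 0.854, 0.52, -0.001]
ft_force: [-0.1, 0.2, 0.1]
finger_gap: 0.0511
gripper_force: 0.0
```

>>> servo_tool --dp '[[4,-11,-1],[2.2,-11.5,-1],[0.4,-11.7,-1],[-1.4,-11.7,-1],[-3.2,-11.3,-1]]' --twist '[[0,0,0.157],[0,0,0.157],[0,0,0.157],[0,0,0.157],[0,0,0.157]]' --claw '[0.45,0.5,0.5,0.5,0.5]'

```text
t: 11.32
tcp_pos: [0.5059, 0.2423, 0.2652]
eef_rot: [0.0, 0.988, 0.154, -0.001]
ft_force: [-0.8, -0.3, -0.5]
finger_gap: 0.0426
gripper_force: 0.0
```

>>> servo_tool --dp '[[0,0,0],[0,0,0]]' --twist '[[0,0,0],[0,0,0]]' --claw '[0.5,0.5]'

```text
t: 11.58
tcp_pos: [0.5068, 0.2417, 0.2658]
eef_rot: [0.0, 0.987, 0.158, -0.001]
ft_force: [-0.3, 0.0, -0.4]
finger_gap: 0.0423
gripper_force: 0.0
```

```bash
python3 - <<'E'
from h import *
o=get_obs(); print(o['t'],o['tcp_pos'],o['ft_force'],o['finger_gap'],o['eef_rot'],o['qpos'])
ci=camera_info('wrist'); im=save('wrist','w7.png'); tp=save('top','t7.png')
print('hdl',proj(ci,[.506,.242,.193]),proj(ci,[.506,.242,.10]),'top',proj(camera_info('top'),[.506,.242,.193]))
cv2.imwrite('pics/v7.png',im[:,:,::-1])
E
```

```text
11.575 [0.50684013 0.24172196 0.26582673] [-0.32266389  0.04980704 -0.3852656 ] 0.04232354634831358 [ 3.63929209e-04  9.87429492e-01  1.58058777e-01 -5.37586265e-04] [-0.26729418  0.2704455  -0.35095278  1.75221598  0.10156258  1.13795143
 -1.90265043]
hdl (np.float64(262.6002731958557), np.float64(198.19073269266485)) (np.float64(263.0846449817377), np.float64(169.78226436649538)) top (np.float64(183.42585377336025), np.float64(209.44452053312224))
```

View pics/v7.png

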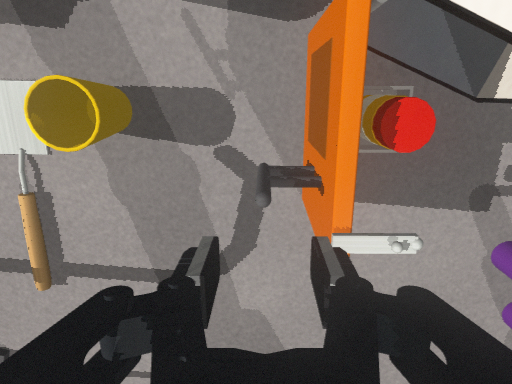

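The bar's top end is at (263,199), exactly where the computed handle point (0.506,0.242) projects. No pictures are left, so I'll work by numbers and force. Descend over the bar.

>>> servo_tool --dp '[[0,0,25],[0,0,30],[0,0,30],[0,0,20],[0,0,10]]' --twist '[[0,0,0],[0,0,0],[0,0,0],[0,0,0],[0,0,0]]' --claw '[0.5,0.5,0.5,0.5,0.5]'

```text
t: 12.3
tcp_pos: [0.5066, 0.2415, 0.1503]
eef_rot: [0.0, 0.988, 0.157, -0.001]
ft_force: [0.5, 0.2, -0.5]
finger_gap: 0.0428
gripper_force: 0.0
```

>>> servo_tool --dp '[[0,0,5],[0,0,4],[0,0,0]]' --twist '[[0,0,0],[0,0,0],[0,0,0]]' --claw '[0.5,0.5,0.5]'

```text
t: 12.68
tcp_pos: [0.507, 0.2425, 0.1429]
eef_rot: [-0.0, 0.988, 0.157, 0.0]
ft_force: [-0.9, 0.1, -0.6]
finger_gap: 0.0429
gripper_force: 0.0
```

>>> servo_tool --dp '[[0,0,0],[0,0,0],[0,0,0],[0,0,0],[0,0,0]]' --twist '[[0,0,0],[0,0,0],[0,0,0],[0,0,0],[0,0,0]]' --claw '[0.6,0.7,0.75,0.8,0.85]' --grip_force 20

```text
t: 13.3
tcp_pos: [0.5067, 0.2425, 0.1427]
eef_rot: [-0.0, 0.988, 0.157, 0.0]
ft_force: [-0.7, 0.5, 0.5]
finger_gap: 0.0128
gripper_force: 0.1
```

>>> servo_tool --dp '[[0,0,0],[0,0,0],[0,0,0]]' --twist '[[0,0,0],[0,0,0],[0,0,0]]' --claw '[0.9,0.95,0.95]'

```text
t: 13.68
tcp_pos: [0.5066, 0.2425, 0.1427]
eef_rot: [-0.0, 0.988, 0.157, -0.0]
ft_force: [-1.9, 0.8, 1.5]
finger_gap: 0.0113
gripper_force: 19.5
```

Bar gripped (gap 11 mm, 160 mm from the computed hinge). Swing the door along its arc.

>>> servo_tool --dp '[[-1.5,2.8,0],[-3.7,7.1,0],[-3.7,7.1,0],[-3.7,7.1,0],[-3.7,7.1,0]]' --twist '[[0,0,-0.02],[0,0,-0.05],[0,0,-0.05],[0,0,-0.05],[0,0,-0.05]]' --claw '[0.95,0.95,0.95,0.95,0.95]'

```text
t: 14.3
tcp_pos: [0.5038, 0.2071, 0.1427]
eef_rot: [-0.0, 0.964, 0.266, -0.0]
ft_force: [-1.2, 1.0, 2.3]
finger_gap: 0.0117
gripper_force: 19.7
```

>>> servo_tool --dp '[[-4.4,8.5,0],[-4.4,8.5,0],[-4.4,8.5,0],[-4.4,8.5,0],[-4.4,8.5,0]]' --twist '[[0,0,-0.06],[0,0,-0.06],[0,0,-0.06],[0,0,-0.06],[0,0,-0.06]]' --claw '[0.95,0.95,0.95,0.95,0.95]'

```text
t: 14.92
tcp_pos: [0.5126, 0.16, 0.1427]
eef_rot: [-0.0, 0.914, 0.407, 0.0]
ft_force: [0.3, 1.0, -0.2]
finger_gap: 0.0112
gripper_force: 19.6
```

>>> servo_tool --dp '[[-4.4,8.5,0],[-4.4,8.5,0],[-4.4,8.5,0],[-3.7,7.1,0],[0,0,0]]' --twist '[[0,0,-0.06],[0,0,-0.06],[0,0,-0.06],[0,0,-0.05],[0,0,0]]' --claw '[0.95,0.95,0.95,0.95,0.95]'

```text
t: 15.55
tcp_pos: [0.529, 0.1266, 0.1427]
eef_rot: [0.0, 0.862, 0.507, 0.001]
ft_force: [1.7, 0.7, -0.4]
finger_gap: 0.0112
gripper_force: 19.6
```

```bash
cat >> h.py <<'E'
H=np.array([.6632,.2113])
def st():
    o=get_obs(); R=Ro.from_quat(np.roll(o['eef_rot'],-1)).as_matrix(); r=o['tcp_pos'][:2]-H
    print(round(o['t'],2),o['tcp_pos'].round(4),'yaw',np.degrees(np.arctan2(R[1,1],R[0,1])).round(2),'rad',np.linalg.norm(r).round(4),'az',np.degrees(np.arctan2(*r[::-1])).round(2),'F tool',(R.T@o['ft_force']).round(1),'gap',o['finger_gap'].round(4),o['gripper_force'].round(1))
E
python3 -c "
from h import *
st()"
```

```text
Traceback (most recent call last):
  File "h.py", line 30, in st
    print(round(o['t'],2),o['tcp_pos'].round(4),'yaw',np.degrees(np.arctan2(R[1,1],R[0,1])).round(2),'rad',np.linalg.norm(r).round(4),'az',np.degrees(np.arctan2(*r[::-1])).round(2),'F tool',(R.T@o['ft_force']).round(1),'gap',o['finger_gap'].round(4),o['gripper_force'].round(1))
                                                                                                                                                                                                                                 ^^^^^^^^^^^^^^^^^^^^^
AttributeError: 'float' object has no attribute 'round'
```

>>> servo_tool --dp '[[-3.7,7.1,0],[-3.7,7.1,0],[-3.7,7.1,0],[-2.2,4.3,0],[0,0,0]]' --twist '[[0,0,-0.05],[0,0,-0.05],[0,0,-0.05],[0,0,-0.03],[0,0,0]]' --claw '[0.95,0.95,0.95,0.95,0.95]'

```text
t: 16.18
tcp_pos: [0.5461, 0.1046, 0.1427]
eef_rot: [0.0, 0.813, 0.583, 0.001]
ft_force: [3.4, 2.7, -0.9]
finger_gap: 0.0112
gripper_force: 19.6
```

```bash
sed -i "s/o\['finger_gap'\].round(4),o\['gripper_force'\].round(1)/round(o['finger_gap'],4),round(o['gripper_force'],1)/" h.py
python3 -c "
from h import *
st()"
```

```text
16.18 [0.5461 0.1046 0.1427] yaw -18.72 rad 0.1584 az -137.67 F tool [3.6 2.4 0.9] gap 0.0112 19.6
```

>>> servo_tool --dp '[[0,1.4,0],[-0.7,1.4,0],[-0.7,1.4,0],[-0.7,1.4,0],[-0.7,1.4,0]]' --twist '[[0,0,-0.01],[0,0,-0.01],[0,0,-0.01],[0,0,-0.01],[0,0,-0.01]]' --claw '[0.95,0.95,0.95,0.95,0.95]'

```text
t: 16.8
tcp_pos: [0.5513, 0.0992, 0.1427]
eef_rot: [0.0, 0.798, 0.603, -0.0]
ft_force: [-1.4, 0.2, 3.5]
finger_gap: 0.0113
gripper_force: 20.0
```

```bash
python3 -c "
from h import *
st()"
```

```text
16.8 [0.5513 0.0992 0.1427] yaw -15.79 rad 0.1584 az -134.96 F tool [-0.2 -1.4 -3.5] gap 0.0113 20.0
```

>>> servo_tool --dp '[[-0.7,1.4,0],[-0.7,1.4,0],[-0.7,1.4,0]]' --twist '[[0,0,-0.01],[0,0,-0.01],[0,0,-0.01]]' --claw '[0.95,0.95,0.95]'

```text
t: 17.18
tcp_pos: [0.5548, 0.096, 0.1426]
eef_rot: [0.0, 0.788, 0.615, -0.0]
ft_force: [-3.0, -1.1, 5.8]
finger_gap: 0.011
gripper_force: 20.2
```

>>> servo_tool --dp '[[-0.7,1.4,0],[-0.7,1.4,0]]' --twist '[[0,0,-0.01],[0,0,-0.01]]' --claw '[0.95,0.95]'

```text
t: 17.42
tcp_pos: [0.5571, 0.0938, 0.1426]
eef_rot: [0.0, 0.782, 0.623, -0.0]
ft_force: [-1.9, -1.1, 5.8]
finger_gap: 0.0114
gripper_force: 20.2
```

>>> servo_tool --dp '[[-0.7,1.4,0],[-0.7,1.4,0]]' --twist '[[0,0,-0.01],[0,0,-0.01]]' --claw '[0.95,0.95]'

```text
t: 17.68
tcp_pos: [0.5584, 0.0926, 0.1426]
eef_rot: [-0.001, 0.776, 0.631, -0.001]
ft_force: [-8.7, 1.8, 8.8]
finger_gap: 0.0114
gripper_force: 20.8
```

First touch felt (about 8.7 N at t=17.7). Continue in small steps.

>>> servo_tool --dp '[[-0.7,1.4,0],[-0.7,1.4,0]]' --twist '[[0,0,-0.01],[0,0,-0.01]]' --claw '[0.95,0.95]'

```text
t: 17.92
tcp_pos: [0.5607, 0.0907, 0.1426]
eef_rot: [-0.001, 0.769, 0.639, -0.001]
ft_force: [-6.8, -0.5, 7.8]
finger_gap: 0.0116
gripper_force: 20.6
```

```bash
python3 -c "
from h import *
st()"
```

```text
17.93 [0.5607 0.0907 0.1426] yaw -10.6 rad 0.1583 az -130.37 F tool [-1.8 -6.6 -7.8] gap 0.0116 20.6
```

>>> servo_tool --dp '[[-0.7,1.4,0],[-0.7,1.4,0]]' --twist '[[0,0,-0.01],[0,0,-0.01]]' --claw '[0.95,0.95]'

```text
t: 18.18
tcp_pos: [0.5642, 0.0879, 0.1426]
eef_rot: [0.0, 0.763, 0.646, -0.001]
ft_force: [-3.5, -2.4, 5.8]
finger_gap: 0.0115
gripper_force: 20.3
```

```bash
python3 -c "
from h import *
st()"
```

```text
18.18 [0.5642 0.0879 0.1426] yaw -9.49 rad 0.1582 az -128.74 F tool [-2.9 -3.1 -5.8] gap 0.0115 20.3
```

>>> servo_tool --dp '[[-0.7,1.4,0]]' --twist '[[0,0,-0.01]]' --claw '[0.95]'

```text
t: 18.3
tcp_pos: [0.566, 0.0866, 0.1426]
eef_rot: [0.0, 0.76, 0.65, -0.001]
ft_force: [-1.6, -2.9, 5.1]
finger_gap: 0.0114
gripper_force: 20.2
```

>>> servo_tool --dp '[[-0.5,1,0]]' --twist '[[0,0,-0.007]]' --claw '[0.95]'

```text
t: 18.42
tcp_pos: [0.5671, 0.0857, 0.1426]
eef_rot: [0.001, 0.758, 0.652, -0.0]
ft_force: [-2.3, -4.1, 5.9]
finger_gap: 0.0114
gripper_force: 20.3
```

```bash
python3 -c "
from h import *
st()"
```

```text
18.43 [0.5671 0.0857 0.1426] yaw -8.57 rad 0.1581 az -127.43 F tool [-4.4 -1.6 -5.9] gap 0.0114 20.3
```

>>> servo_tool --dp '[[-1,1,0]]' --twist '[[0,0,-0.007]]' --claw '[0.95]'

```text
t: 18.55
tcp_pos: [0.5675, 0.0854, 0.1426]
eef_rot: [-0.0, 0.756, 0.655, -0.0]
ft_force: [-3.6, -1.2, 4.9]
finger_gap: 0.0112
gripper_force: 20.4
```

```bash
python3 -c "
from h import *
st()"
```

```text
18.55 [0.5675 0.0854 0.1426] yaw -8.15 rad 0.1582 az -127.24 F tool [-1.7 -3.4 -4.9] gap 0.0112 20.4
```

>>> servo_tool --dp '[[-1,1,0]]' --twist '[[0,0,-0.007]]' --claw '[0.95]'

```text
t: 18.68
tcp_pos: [0.5678, 0.0851, 0.1426]
eef_rot: [-0.001, 0.753, 0.658, -0.0]
ft_force: [-5.6, 0.8, 6.0]
finger_gap: 0.0114
gripper_force: 20.5
```

```bash
python3 -c "
from h import *
st()"
```

```text
18.68 [0.5678 0.0851 0.1426] yaw -7.71 rad 0.1582 az -127.11 F tool [ 0.  -5.6 -5.9] gap 0.0114 20.5
```

Travel since touch is about 13 mm, and the push now rises stiffly: that is the bumper. Ease off and release the bar.

>>> servo_tool --dp '[[0,-1.3,0],[0,0,0]]' --twist '[[0,0,0],[0,0,0]]' --claw '[0.95,0.95]'

```text
t: 18.92
tcp_pos: [0.5675, 0.0854, 0.1426]
eef_rot: [-0.0, 0.753, 0.658, 0.0]
ft_force: [-0.3, 1.2, 2.9]
finger_gap: 0.0114
gripper_force: 20.0
```

```bash
python3 -c "
from h import *
st()"
```

```text
18.93 [0.5675 0.0854 0.1426] yaw -7.72 rad 0.1581 az -127.24 F tool [ 1.1 -0.4 -2.9] gap 0.0114 20.0
```

>>> servo_tool --dp '[[0,0,0],[0,0,0],[0,0,0],[0,0,0],[0,0,0]]' --twist '[[0,0,0],[0,0,0],[0,0,0],[0,0,0],[0,0,0]]' --claw '[0.85,0.75,0.65,0.6,0.55]'

```text
t: 19.55
tcp_pos: [0.5672, 0.085, 0.1426]
eef_rot: [-0.0, 0.753, 0.658, -0.0]
ft_force: [0.4, 0.6, 0.8]
finger_gap: 0.0384
gripper_force: 0.0
```

```bash
python3 - <<'E'
from h import *
st(); ct=camera_info('top'); im=save('top','t8.png')
h=cv2.cvtColor(im,cv2.COLOR_RGB2HSV)
m=cv2.inRange(h,np.array((5,180,120)),np.array((15,255,255)));m[:120]=0;m[250:]=0;m[:,:180]=0;m[:,300:]=0
n,l,s,k=cv2.connectedComponentsWithStats(m)
for i in range(1,n):
    if s[i][4]>15:
        pts=np.argwhere(l==i)[:,::-1]; a=onz(ct,*pts[pts[:,0].argmin()],.2);b=onz(ct,*pts[pts[:,0].argmax()],.2); print(s[i],a.round(4),b.round(4))
E
```

```text
19.55 [0.5672 0.085  0.1426] yaw -7.74 rad 0.1586 az -127.22 F tool [ 0.6  0.3 -0.8] gap 0.0384 0.0
[196 155  18  21 167] [0.6414 0.2142 0.2   ] [0.5925 0.1699 0.2   ]
```

>>> servo_tool --dp '[[0,0,0],[0,0,0],[0,0,0],[0,0,0],[0,0,0]]' --twist '[[0,0,0],[0,0,0],[0,0,0],[0,0,0],[0,0,0]]' --claw '[0.55,0.55,0.55,0.55,0.55]'

```text
t: 20.23
tcp_pos: [0.5672, 0.085, 0.1426]
eef_rot: [-0.0, 0.753, 0.658, -0.0]
ft_force: [0.2, 0.4, 0.6]
finger_gap: 0.0383
gripper_force: 0.0
```

>>> servo_tool --dp '[[0,0,0],[0,0,0],[0,0,0],[0,0,0],[0,0,0]]' --twist '[[0,0,0],[0,0,0],[0,0,0],[0,0,0],[0,0,0]]' --claw '[0.55,0.55,0.55,0.55,0.55]'

```text
t: 20.85
tcp_pos: [0.5672, 0.085, 0.1426]
eef_rot: [0.0, 0.753, 0.658, 0.0]
ft_force: [0.1, -0.2, 0.0]
finger_gap: 0.0381
gripper_force: 0.0
```

>>> servo_tool --dp '[[0,0,0],[0,0,0],[0,0,0],[0,0,0],[0,0,0]]' --twist '[[0,0,0],[0,0,0],[0,0,0],[0,0,0],[0,0,0]]' --claw '[0.55,0.55,0.55,0.55,0.55]'

```text
t: 21.48
tcp_pos: [0.5672, 0.085, 0.1426]
eef_rot: [-0.0, 0.753, 0.658, -0.0]
ft_force: [0.5, -0.2, -0.4]
finger_gap: 0.0382
gripper_force: 0.0
```

>>> servo_tool --dp '[[0,0,0],[0,0,0],[0,0,0],[0,0,0],[0,0,0]]' --twist '[[0,0,0],[0,0,0],[0,0,0],[0,0,0],[0,0,0]]' --claw '[0.55,0.55,0.55,0.55,0.55]'

```text
t: 22.1
tcp_pos: [0.5673, 0.085, 0.1426]
eef_rot: [0.0, 0.753, 0.658, 0.0]
ft_force: [0.4, -0.1, 0.3]
finger_gap: 0.0385
gripper_force: 0.0
```

```bash
python3 - <<'E'
from h import *
st(); im=save('top','t9.png').astype(int); a=cv2.imread('pics/t8.png')[:,:,::-1].astype(int); d=np.abs(im-a).sum(2)[140:260,185:290]; print('changed px',(d>60).sum())
E
```

```text
22.1 [0.5673 0.085  0.1426] yaw -7.74 rad 0.1586 az -127.22 F tool [-0.1  0.4 -0.3] gap 0.0385 0.0
changed px 0
```

Door held still with zero hand contact for about 2.6 s. Re-grip and pull, checking that the catch really resists.

>>> servo_tool --dp '[[0,0,0],[0,0,0],[0,0,0],[0,0,0],[0,0,0]]' --twist '[[0,0,0],[0,0,0],[0,0,0],[0,0,0],[0,0,0]]' --claw '[0.7,0.8,0.85,0.95,0.95]'

```text
t: 22.78
tcp_pos: [0.5673, 0.085, 0.1427]
eef_rot: [0.0, 0.753, 0.658, 0.0]
ft_force: [0.6, 0.5, 0.9]
finger_gap: 0.0118
gripper_force: 19.7
```

>>> servo_tool --dp '[[0.3,-1.2,0],[0.3,-1.2,0]]' --twist '[[0,0,0.005],[0,0,0.005]]' --claw '[0.95,0.95]'

```text
t: 23.02
tcp_pos: [0.5662, 0.086, 0.1427]
eef_rot: [0.001, 0.757, 0.654, 0.001]
ft_force: [5.8, 0.4, -4.4]
finger_gap: 0.0114
gripper_force: 19.5
```

```bash
python3 -c "
from h import *
st()"
```

```text
23.02 [0.5662 0.086  0.1427] yaw -8.35 rad 0.1585 az -127.74 F tool [1.3 5.7 4.4] gap 0.0114 19.5
```

>>> servo_tool --dp '[[0.5,-1.2,0],[0.5,-1.2,0]]' --twist '[[0,0,0.008],[0,0,0.008]]' --claw '[0.95,0.95]'

```text
t: 23.28
tcp_pos: [0.5634, 0.088, 0.1427]
eef_rot: [0.0, 0.762, 0.648, 0.001]
ft_force: [3.6, 3.2, -4.3]
finger_gap: 0.0114
gripper_force: 19.5
```

```bash
python3 -c "
from h import *
st()"
```

```text
23.27 [0.5634 0.088  0.1427] yaw -9.24 rad 0.1586 az -128.98 F tool [3.7 3.1 4.3] gap 0.0114 19.5
```

Pull reached 5.7 N and then dropped: the catch was holding. Continue opening along the arc.

>>> servo_tool --dp '[[1.6,-2.8,0],[1.6,-2.8,0],[1.6,-2.8,0],[1.6,-2.8,0],[2.4,-4.2,0]]' --twist '[[0,0,0.02],[0,0,0.02],[0,0,0.02],[0,0,0.02],[0,0,0.03]]' --claw '[0.95,0.95,0.95,0.95,0.95]'

```text
t: 23.9
tcp_pos: [0.55, 0.1, 0.1427]
eef_rot: [-0.0, 0.796, 0.605, 0.001]
ft_force: [5.7, 3.8, -4.8]
finger_gap: 0.0115
gripper_force: 19.5
```

>>> servo_tool --dp '[[3.2,-5.5,0],[4,-6.9,0],[4.9,-8.3,0],[4.9,-8.3,0],[4.9,-8.3,0]]' --twist '[[0,0,0.04],[0,0,0.05],[0,0,0.06],[0,0,0.06],[0,0,0.06]]' --claw '[0.95,0.95,0.95,0.95,0.95]'

```text
t: 24.52
tcp_pos: [0.5241, 0.1339, 0.1427]
eef_rot: [0.0, 0.871, 0.491, 0.002]
ft_force: [8.8, 3.5, -8.9]
finger_gap: 0.0116
gripper_force: 19.4
```

```bash
python3 -c "
from h import *
st()"
```

```text
24.52 [0.5241 0.1339 0.1427] yaw -31.13 rad 0.1592 az -150.91 F tool [7.5 5.7 8.9] gap 0.0116 19.4
```

>>> servo_tool --dp '[[6,-8,0],[5.9,-8,0],[4.9,-8.3,0],[4.9,-8.3,0],[4.9,-8.3,0]]' --twist '[[0,0,0.06],[0,0,0.06],[0,0,0.06],[0,0,0.06],[0,0,0.06]]' --claw '[0.95,0.95,0.95,0.95,0.95]'

```text
t: 25.15
tcp_pos: [0.5069, 0.1784, 0.1427]
eef_rot: [0.001, 0.935, 0.355, -0.0]
ft_force: [2.8, -1.3, -1.6]
finger_gap: 0.0115
gripper_force: 20.0
```

>>> servo_tool --dp '[[4.9,-8.3,0],[4.9,-8.3,0],[4.9,-8.3,0],[4.9,-8.3,0],[0,0,0]]' --twist '[[0,0,0.06],[0,0,0.06],[0,0,0.06],[0,0,0.06],[0,0,0]]' --claw '[0.95,0.95,0.95,0.95,0.95]'

```text
t: 25.78
tcp_pos: [0.5034, 0.2173, 0.1427]
eef_rot: [0.0, 0.97, 0.242, 0.0]
ft_force: [4.3, 0.3, -2.0]
finger_gap: 0.0116
gripper_force: 20.1
```

```bash
python3 -c "
from h import *
st(); print(get_obs()['qpos'])"
```

```text
25.77 [0.5034 0.2173 0.1427] yaw -61.96 rad 0.16 az 177.85 F tool [3.9 1.8 2. ] gap 0.0116 20.1
[-0.22379798  0.3809629  -0.36883733  1.91253093  0.17629958  0.87857108
 -1.76289028]
```

>>> servo_tool --dp '[[5.9,-8.3,0],[4.9,-8.3,0],[4.9,-8.3,0],[4.9,-8.3,0],[4,-6.9,0]]' --twist '[[0,0,0.06],[0,0,0.06],[0,0,0.06],[0,0,0.06],[0,0,0.05]]' --claw '[0.95,0.95,0.95,0.95,0.95]'

```text
t: 26.4
tcp_pos: [0.5113, 0.2622, 0.1427]
eef_rot: [0.001, 0.995, 0.098, -0.0]
ft_force: [1.6, -2.9, 0.3]
finger_gap: 0.0114
gripper_force: 20.3
```

>>> servo_tool --dp '[[2.4,-4.2,0],[0,0,0],[0,0,0]]' --twist '[[0,0,0.03],[0,0,0],[0,0,0]]' --claw '[0.95,0.95,0.95]'

```text
t: 26.78
tcp_pos: [0.5132, 0.2675, 0.1427]
eef_rot: [0.0, 0.996, 0.085, 0.0]
ft_force: [4.0, -2.4, -0.5]
finger_gap: 0.0119
gripper_force: 20.1
```

```bash
python3 -c "
from h import *
st()"
```

```text
26.77 [0.5132 0.2675 0.1427] yaw -80.28 rad 0.1602 az 159.46 F tool [3.6 3.  0.6] gap 0.0119 20.1
```

Opened 73° from shut. Release and lift clear.

>>> servo_tool --dp '[[1,0.7,0],[0,0,0],[0,0,0],[0,0,0],[0,0,0]]' --twist '[[0,0,0],[0,0,0],[0,0,0],[0,0,0],[0,0,0]]' --claw '[0.95,0.85,0.75,0.65,0.55]'

```text
t: 27.4
tcp_pos: [0.5134, 0.2679, 0.1425]
eef_rot: [-0.0, 0.996, 0.085, -0.0]
ft_force: [-0.5, 0.7, -0.2]
finger_gap: 0.0387
gripper_force: 0.0
```

>>> servo_tool --dp '[[0,0,-15],[0,0,-30],[0,0,-35],[0,0,-35],[0,0,-15]]' --twist '[[0,0,0],[0,0,0],[0,0,0],[0,0,0],[0,0,0]]' --claw '[0.55,0.55,0.55,0.55,0.55]'

```text
t: 28.02
tcp_pos: [0.5145, 0.2684, 0.2757]
eef_rot: [-0.001, 0.996, 0.085, 0.002]
ft_force: [0.3, 0.2, -0.8]
finger_gap: 0.0381
gripper_force: 0.0
```

>>> servo_tool --dp '[[0,0,0],[0,0,0]]' --twist '[[0,0,0],[0,0,0]]' --claw '[0.55,0.55]'

```text
t: 28.28
tcp_pos: [0.513, 0.2672, 0.2712]
eef_rot: [0.001, 0.996, 0.085, -0.001]
ft_force: [0.6, 0.7, 0.1]
finger_gap: 0.0386
gripper_force: 0.0
```

```bash
python3 - <<'E'
from h import *
st(); ci=camera_info('wrist'); im=save('wrist','w10.png'); cs=camera_info('side'); sd=save('side','s10.png')
def R(im):
    h=cv2.cvtColor(im,cv2.COLOR_RGB2HSV); m=cv2.inRange(h,np.array((0,180,60)),np.array((4,255,255)))|cv2.inRange(h,np.array((174,180,60)),np.array((180,255,255)))
    n,l,s,k=cv2.connectedComponentsWithStats(m); return [(k[i].round(1),s[i]) for i in range(1,n) if s[i][4]>40]
for k,s in R(im): print('wrist',k,s,onz(ci,*k,.17).round(4))
for k,s in R(sd): print('side',k,s,onz(cs,*k,.17).round(4))
for d in (-73,-76,-80,-83):
    a=np.radians(d); ex=np.array([np.cos(a),np.sin(a)]); ey=np.array([-ex[1],ex[0]]); print('expect pocket at yaw',d,(H+.0295*ex-.09*ey).round(4))
s0=cv2.imread('pics/side0.png')[:,:,::-1].astype(int); d=np.abs(sd.astype(int)-s0).sum(2)>90
for n,(u,v) in dict(blue=(270,140),white=(307,135),cup=(268,338),tub=(198,310),beaker=(228,142)).items(): print(n,int(d[v-15:v+15,u-12:u+12].sum()))
E
```

```text
28.27 [0.513  0.2672 0.2712] yaw -80.27 rad 0.1603 az 159.58 F tool [ 0.7 -0.6 -0.1] gap 0.0386 0.0
wrist [404.8 124.2] [ 374   98   61   55 2485] [0.5804 0.169  0.17  ]
side [255.6 220.3] [249 215  14  12 141] [0.5793 0.1675 0.17  ]
expect pocket at yaw -73 [0.5858 0.1568]
expect pocket at yaw -76 [0.583  0.1609]
expect pocket at yaw -80 [0.5797 0.1666]
expect pocket at yaw -83 [0.5775 0.1711]
blue 388
white 482
cup 0
tub 0
beaker 0
```

```bash
python3 - <<'E'
from h import *
save('top','t10.png')
def cen(f,lo,hi,x0,x1,y0,y1):
    im=cv2.imread('pics/'+f)[y0:y1,x0:x1]; m=cv2.inRange(cv2.cvtColor(im,cv2.COLOR_BGR2HSV),np.array(lo),np.array(hi)); p=np.argwhere(m); return p.mean(0).round(1)[::-1]+[x0,y0],len(p)
for f,a in (('top0.png','t'),('t7.png','t'),('t8.png','t'),('t10.png','t'),('side0.png','s'),('s10.png','s')):
    B=(360,420,160,200) if a=='t' else (255,285,115,160); W=(380,425,215,250) if a=='t' else (295,320,115,150)
    print(f,'blue',cen(f,(105,120,40),(124,255,255),*B),'white yel',cen(f,(18,120,80),(34,255,255),*W),'purple',cen(f,(125,80,40),(155,255,255),*((300,370,180,275) if a=='t' else (260,340,140,200))))
E
```

```text
top0.png blue (array([388.1, 178.8]), 180) white yel (array([392.4, 233. ]), 60) purple (array([335.2, 228.3]), 870)
t7.png blue (array([387.9, 178.6]), 173) white yel (array([392.5, 232.9]), 61) purple (array([335.1, 228.4]), 869)
t8.png blue (array([388. , 178.7]), 182) white yel (array([392.5, 233.1]), 62) purple (array([336.2, 221. ]), 639)
t10.png blue (array([387.8, 178.6]), 175) white yel (array([392.6, 233. ]), 61) purple (array([335.3, 228.4]), 867)
side0.png blue (array([269.6, 130.3]), 88) white yel (array([307.4, 139.2]), 77) purple (array([300.3, 169.6]), 925)
s10.png blue (array([nan, nan]), 0) white yel (array([308.6, 147.4]), 19) purple (array([316.1, 170. ]), 506)<stdin>:4: RuntimeWarning: Mean of empty slice.
  ret = um.true_divide(
```

The top view shows the neighbouring bottles unmoved; in the side view the arm only hides them. The robot touches nothing, so I hand in.

```bash
python3 -c "
from h import *
print(finish_job())"
```

```text
the job is handed in; nothing more can be done
None
```

I handed the job in at about 28 s. The red-capped bottle stands in the door pocket, the catch alone held the door shut for about 2.6 s, and the door is open again about 73° from shut; on the first grasp a fingertip tipped the bottle briefly, but it stood back up and the things to leave alone showed no movement.

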